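# Fill the coffee-pod tube to the red marker

## Robot

A 7-joint arm with a two-finger parallel gripper is mounted at the origin on a cart in front of the work surface, level with it; the furniture and walls round the work are solid. World frame = base frame: x ahead of the robot, y to its left, z up, the work surface at z = 0. Lengths are in m, angles in rad, forces in N, time in s.
With the tool pointing down it reaches from about 0.35 to 0.9 m from the base axis. Payload 8.1 kg.
Tool frame: the origin (TCP) lies at the very end of the fingers, on their centre line; the grasp point (between the pads) lies 19 mm behind it; z points along the fingers, y is the line along which they close (so a half turn about z gives the same grasp; the last joint's range is limited). The gripper opens to 92 mm and grips with 3 to 60 N. Pads are 19 mm wide; open, the fingers measure 130 mm over their backs; the gripper's body (75 mm by 190 mm) begins 47 mm behind the grasp point.
Start: joints at [1.085, 0.434, 0.025, 1.573, -0.012, 1.134, -0.075], TCP at [0.233, -0.58, 0.227] pointing down, gripper open.
Joint ranges: [-2.62, 2.62], [-0.44, 2.09], [-1.27, 1.32], [0.08, 2.57], [-1.32, 4.46], [0.12, 2], [-2.74, 2.74]. Speed limits (rad/s): [2.22, 2.22, 3.01, 3.01, 3.14, 3.14, 3.14].

## Interface

Orientations are given as a rotation vector (axis times angle).
In Python, from cell import arm gives the robot as it stands.
- The arm moves only by the tool jog_arm, never from a script. Its argument "rows" is a list of rows, each a list of 3 entries, a list of its own where there are three numbers: the shift along the world's x, y, z in cm, then the turn, a rotation vector about the world's x, y, z in degrees, then the opening, from 0 (shut) to 1 (fully open). A call has 1 to 8 rows; each row is the pose to reach, as a shift and turn from the pose commanded when the call began; what a row does not reach only later rows make up. A row lasts 1/8 s, in which the tool goes at most 62.5 mm and 10.7 degrees, less where a joint would pass 70% of its speed; a pose out of reach is approached as far as the arm can. A call with a gripper value outside its range is refused whole. The fingers move at their own pace and stop on an object; "newtons" is the grip in N (left out, the last holds). Time passes only in rows, so rows that repeat a pose let the fingers close. It gives the time, the measured TCP pose, the force, the opening and the grip force at its end, in the units of the state.
- arm.observe(): the state, without advancing time (a new reading comes with each control period).
- arm.get_image(name): name is "scene" or "top" or "wrist"; returns a dict with "img" (480x640x3 uint8, red, green, blue), "depth" (480x640 float32, m along the optical axis (not along the pixel's ray), 0 where there is no reading), "fx", "fy", "cx", "cy" (pixels), "rvec" (rotation vector, rad) and "tvec" (3), from world to camera coordinates, as OpenCV has them; the wrist camera has in their place "mount" (4x4, takes a point from camera to tool coordinates, whose origin is the TCP and whose axes are the flange's). Camera axes: x right, y down, z forward; pixel columns grow to the right and rows downward; lengths in m; the calibration is good to about 2 mm. The wrist camera is an equidistant fisheye: a pixel r from the principal point sees the ray r / f radians off the axis. A picture is of the moment at which its call begins: read the wrist's pose just before it.
- arm.sign_off(): hands the job in; it is judged then, once.
The state is a dict: "clock": time; "joints": joint angles; "dq": joint speeds; "joint_efforts": joint torques, N m; "position": TCP position; "ee_rot": TCP orientation; "force": force on the tool from outside, world axes, zero at the start; "ft_torque": the same for the moment, N m; "width": opening from 0.0 (shut) to 1.0 (fully open); "gripper_force": force on a finger pad.
Only numpy, scipy, OpenCV 4.12 (cv2) and the standard library are available. Lean on these libraries where they do the work, as an engineer would, in place of code of your own. Each camera call takes 0.05 s, during which the arm holds its last target. There are 200 camera calls.

## Task

Top up the coffee-pod tube: slide pods along the loading rail so that they drop one by one onto the stack in the tube, and stop as soon as the top pod reaches the red marker bar across the tube's window (the top face level with the bar, or the bar lying across the top pod). Leave the remaining pods lying on the rail with none hanging over the tube's mouth, and do not knock over or shift the dotted mug or the jar.

Things in the scene. Friction and masses are not known exactly. Their poses are not given: they have to be found in the camera images.
- magazine: White fixed pod magazine: an upright round tube with a raised loading rail. Origin: on the worktop, on the tube's vertical axis; z up; y runs along the rail from the tube to its open loading end; the -x side, facing the robot, has the tube's window (39 mm wide). Tube: inner diameter 70 mm, floor 6 mm above the origin. A rail 70 mm high leads to its mouth.
- mouth (a point): Centre of the tube's mouth, in the plane of the rail's floor, 70 mm above the magazine's origin; axes as the magazine's. The 70 mm round mouth widens into a 50 mm wide notch in the rail's floor up to y = 50 mm. A stop wall stands at y = -36 mm. A pod falls onto the stack once its centre is pushed to within 4 mm of this point; rammed fast into the stop wall it can jam, so push gently there (under 0.08 m/s).
- rail_end (a point): On the rail's floor (70 mm high), mid-width, at y = 276 mm from the tube's axis: middle of the bare loading end (y = 250 to 302 mm), open from above. From y = 250 to -36 mm run side walls 62 mm apart with inward aluminium lips (undersides 20, tops 24 mm above the floor) that hold the pods down and leave a 38 mm wide slot for fingers to push through.
- level_marker: Red bar 52 mm long, 3 mm thick and high, with a small clip at either end, lying level across the tube's window 45 mm in front of the tube's axis; fixed. Origin: centre of the bar; its height (24 to 49 mm above the tube's floor) is the level to fill to.
- pod_0: rigid disc-shaped coffee pod, brown with a pale gold foil top, 60 mm across, 18 mm thick, slick plastic shell, 28 to 56 g; origin: centre of its underside, z up. Already lies in the tube, on the tube's floor.
- pod_1: rigid disc-shaped coffee pod, brown with a pale gold foil top, 60 mm across, 18 mm thick, slick plastic shell, 28 to 56 g; origin: centre of its underside, z up. Lies on the rail, nearest to the tube's mouth.
- pod_2: rigid disc-shaped coffee pod, brown with a pale gold foil top, 60 mm across, 18 mm thick, slick plastic shell, 28 to 56 g; origin: centre of its underside, z up. Lies on the rail behind pod_1, with a gap of up to 20 mm.
- pod_3: rigid disc-shaped coffee pod, brown with a pale gold foil top, 60 mm across, 18 mm thick, slick plastic shell, 28 to 56 g; origin: centre of its underside, z up. Lies on the rail behind pod_2, last in the row, with a gap of up to 20 mm; pushing it towards the tube pushes the others before it.
- dotted_mug: Cream mug with dots, 87x117x97 mm, bystander standing loose to the right; origin: centre of its underside.
- spread_jar: Glass jar with a dark lid, 65 mm across, 86 mm high, bystander standing loose to the left; origin: centre of its underside.
There are look-alikes about, which are no part of the job. What is shaped like the pod_3 but grey or turquoise is not meant.

How it is judged:
At the end, for the whole second after the job is handed in: The top pod in the tube lies flat (within 10 mm of the axis, tilt under 0.12 rad) with the red bar between its underside and top face, give or take 4 mm; the other pods are below it or still on the rail, none with its centre within 40 mm of the tube axis over the mouth; all at rest (((horizontal distance between pod_1 and magazine below 0.01 m and angle between pod_1's own z axis and vertical below 0.12 rad and z of level_marker in the frame of pod_1 between -0.004 and 0.022 m) or (horizontal distance between pod_2 and magazine below 0.01 m and angle between pod_2's own z axis and vertical below 0.12 rad and z of level_marker in the frame of pod_2 between -0.004 and 0.022 m) or (horizontal distance between pod_3 and magazine below 0.01 m and angle between pod_3's own z axis and vertical below 0.12 rad and z of level_marker in the frame of pod_3 between -0.004 and 0.022 m)) and not (horizontal distance between pod_1 and magazine below 0.04 m and z of level_marker in the frame of pod_1 below -0.004 m) and not (horizontal distance between pod_2 and magazine below 0.04 m and z of level_marker in the frame of pod_2 below -0.004 m) and not (horizontal distance between pod_3 and magazine below 0.04 m and z of level_marker in the frame of pod_3 below -0.004 m) and (horizontal distance between pod_1 and magazine below 0.01 m or z of pod_1 in the frame of magazine above 0.066 m) and (horizontal distance between pod_2 and magazine below 0.01 m or z of pod_2 in the frame of magazine above 0.066 m) and (horizontal distance between pod_3 and magazine below 0.01 m or z of pod_3 in the frame of magazine above 0.066 m) and linear speed of each of pod_1, pod_2, pod_3 below 0.02 m/s); the robot touches nothing.
It fails at once if the dotted mug is shifted by more than 30 mm or tipped (distance of dotted_mug from where it was at the start of the episode above 0.03 m or angle between dotted_mug's own z axis and vertical above 0.4 rad).
It fails at once if the jar is shifted by more than 30 mm or tipped (distance of spread_jar from where it was at the start of the episode above 0.03 m or angle between spread_jar's own z axis and vertical above 0.4 rad).
It also fails if it takes over 32 s, if anything falls off the work surface, if the arm or the gripper's body presses on something with over 40 N, if the wrist force passes 120 N, or if a joint passes its speed limit or range.

## Working session

There is one attempt and no reset: what is moved stays moved. The work goes in short steps, Python scripts to look and compute and a tool call to move; the robot and the scene stay as the last step left them, time stands still between calls to the robot, and variables do not carry over. Pictures are saved under pics/ and viewed, at most 10 in all, crops included, and the job is handed in when it is done.

Besides the shell and the picture viewer there is one more tool, called after "Request:" by a JSON object that holds its "fn" and its "kwargs". jog_arm: Moves the arm, as the interface text tells. Its arguments: {"type":"object","properties":{"rows":{"type":"array","items":{"type":"array"}},"newtons":{"type":"number"}},"required":["rows"]}

```bash
mkdir -p pics
cat > h.py <<'E'
import numpy as np, cv2
from cell import arm
def grab(n):
    d=arm.get_image(n); np.savez(f'pics/{n}.npz',**d); return d
def RT(d): return cv2.Rodrigues(np.array(d['rvec'],float))[0], np.array(d['tvec'],float).ravel()
def cloud(d):
    R,t=RT(d); z=d['depth']; v,u=np.indices(z.shape)
    P=np.stack([(u-d['cx'])/d['fx']*z,(v-d['cy'])/d['fy']*z,z],-1)
    return (P-t)@R
def ray(d,u,v,h):
    R,t=RT(d); c=-R.T@t; r=R.T@np.array([(u-d['cx'])/d['fx'],(v-d['cy'])/d['fy'],1]); return c+r*(h-c[2])/r[2]
E
python3 - <<'E'
from h import *
s=arm.observe();print(s['position'],s['ee_rot'],s['clock'],s['force'])
for n in('scene','top'):
    d=grab(n); cv2.imwrite(f'pics/{n}.png',d['img'][...,::-1]); R,t=RT(d); print(n,-R.T@t,d['fx'])
E
```

```text
[ 0.23317401 -0.57929601  0.22592089] [-3.08272761e+00 -5.97213914e-01  7.75956347e-04] 0.0 [-0.05697902 -0.22343252 -0.68879952]
scene [-0.15008811  0.63154342  1.05205111] 460.8563766370495
top [-0.0093131   0.07081725  1.48262719] 578.6634479991626
```

View pics/scene.png

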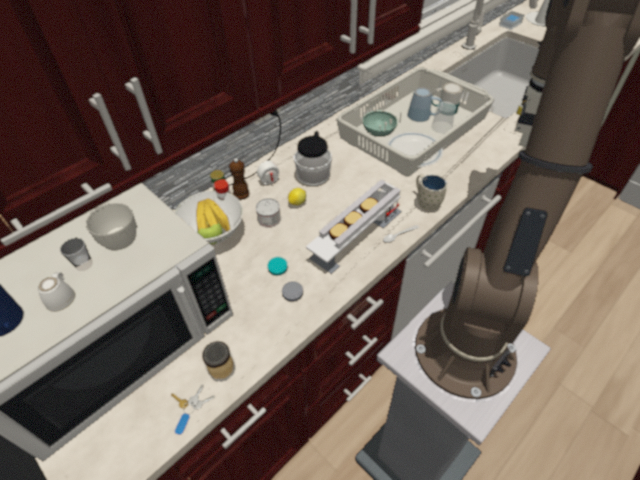

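View pics/top.png

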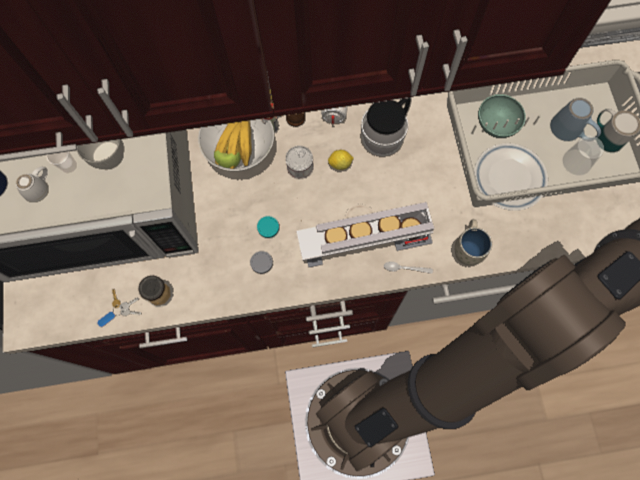

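The top view shows the magazine with its tube near (412,226), three gold pods on the rail at (336,235), (361,230) and (390,224), one pod in the tube at about (410,225), and the red bar at about (413,240). The grey disc (261,262) and turquoise disc (268,227) lie off the rail and are look-alikes. The gold-topped ones on the rail match the description.

Run:
```python
from h import *
D={n:dict(np.load(f'pics/{n}.npz')) for n in('scene','top')}
box={'top':(295,195,150,80),'scene':(300,175,110,100)}
out=[]
for n,d in D.items():
    x,y,w,h=box[n]; im=d['img'][y:y+h,x:x+w]; hsv=cv2.cvtColor(im,cv2.COLOR_RGB2HSV); C=cloud(d)
    out.append(cv2.resize(im[...,::-1],(800,int(800*h/w)) if n=='top' else (560,510),interpolation=cv2.INTER_CUBIC))
    for name,m in(('gold',cv2.inRange(hsv,(8,70,110),(28,255,255))),('red',cv2.inRange(hsv,(0,120,90),(6,255,255))|cv2.inRange(hsv,(172,120,90),(180,255,255)))):
        k,l,st,c=cv2.connectedComponentsWithStats(m)
        for i in range(1,k):
            if st[i,4]<6: continue
            u,v=c[i]+[x,y]; P=C[y:y+h,x:x+w][l==i]
            print(n,name,st[i],(u.round(1),v.round(1)),'depth',np.median(P,0).round(3),'ray.088',ray(d,u,v,.088).round(3))
for n,o in zip(D,out): cv2.imwrite(f'pics/c_{n}.png',o)
d=D['top'];C=cloud(d)
# rail lips/tops: points at z .085-.1 
m=(C[...,2]>.06)&(C[...,2]<.102); m[:195]=0;m[275:]=0;m[:,:295]=0;m[:,440:]=0
print(cv2.minAreaRect(C[m][:,:2].astype(np.float32)))
```

```text
scene gold [ 0 13  6 17 82] (np.float64(302.2), np.float64(195.6)) depth [ 0.667 -0.079  0.041] ray.088 [ 0.63  -0.045  0.088]
scene gold [ 60  22  18  14 144] (np.float64(368.4), np.float64(203.3)) depth [ 0.463 -0.16   0.087] ray.088 [ 0.463 -0.159  0.088]
scene gold [ 44  36  18  14 145] (np.float64(352.1), np.float64(217.1)) depth [ 0.46  -0.083  0.087] ray.088 [ 0.459 -0.083  0.088]
scene gold [ 29  48  19  14 165] (np.float64(338.0), np.float64(229.2)) depth [ 0.456 -0.02   0.087] ray.088 [ 0.455 -0.02   0.088]
scene red [86 34  8  7 22] (np.float64(389.0), np.float64(212.0)) depth [ 0.42  -0.219  0.042] ray.088 [ 0.395 -0.174  0.088]
top gold [ 85  21  20  16 254] (np.float64(389.2), np.float64(223.3)) depth [ 0.464 -0.161  0.088] ray.088 [ 0.464 -0.162  0.088]
top gold [107  23  18  10 118] (np.float64(409.8), np.float64(222.4)) depth [ 0.479 -0.227  0.023] ray.088 [ 0.458 -0.214  0.088]
top gold [ 56  27  20  16 255] (np.float64(360.3), np.float64(229.3)) depth [ 0.46  -0.085  0.088] ray.088 [ 0.46  -0.086  0.088]
top gold [ 31  32  21  16 259] (np.float64(335.5), np.float64(234.5)) depth [ 0.456 -0.02   0.088] ray.088 [ 0.456 -0.021  0.088]
top red [110  41  23   8  48] (np.float64(415.9), np.float64(240.0)) depth [ 0.422 -0.233  0.043] ray.088 [ 0.409 -0.22   0.088]
((0.45647284388542175, -0.09775315225124359), (0.08256871998310089, 0.3455144762992859), 2.427114486694336)
```

View pics/c_top.png

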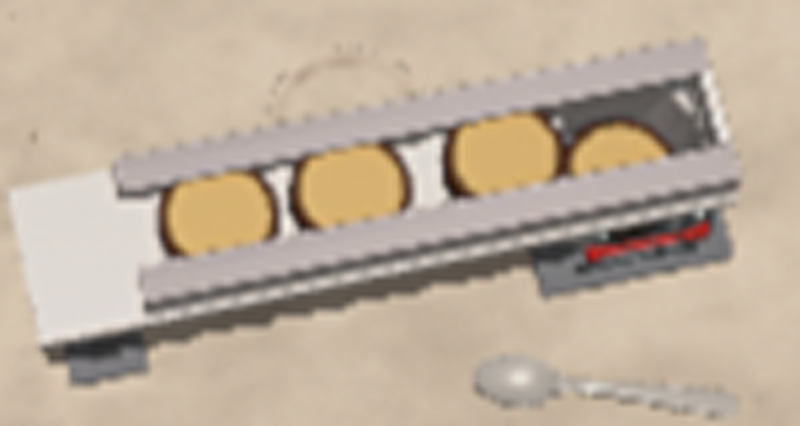

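View pics/c_scene.png

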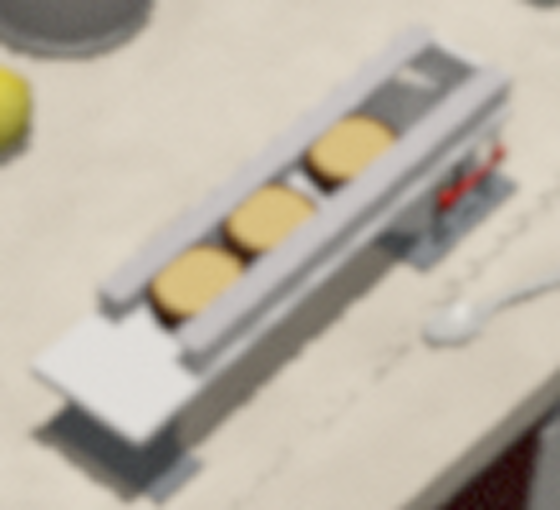

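The crops confirm three gold pods on the rail and one in the tube; the bar is at z of about 0.042, so one more pod (top at 0.042) should reach it. I'll go above the loading end with the fingers shut and the closing line along the rail.

Request:
{"fn": "jog_arm", "kwargs": {"rows": [[[1.4,4,0],[0,0,-3],0],[[2.8,8,0],[0,0,-6],0],[[4.2,12,0],[0,0,-9],0],[[5.6,16,0],[0,0,-12],0],[[7,20,0],[0,0,-15],0],[[8.4,24,0],[0,0,-17],0],[[9.8,28,0],[0,0,-19],0],[[11.2,32,0],[0,0,-19],0]], "newtons": 20}}

```text
clock: 1.1
position: [0.3456, -0.2583, 0.2266]
ee_rot: [3.141, 0.08, -0.0]
force: [0.2, -0.0, -1.0]
width: 0.181
gripper_force: 0.0
```

Request:
{"fn": "jog_arm", "kwargs": {"rows": [[[1.4,4,0],[0,0,0],0],[[2.8,8,0],[0,0,0],0],[[4.2,12,0],[0,0,0],0],[[5.6,16,0],[0,0,0],0],[[7,20,0],[0,0,0],0],[[8.4,24,0],[0,0,0],0],[[9.8,28,0],[0,0,0],0],[[10.7,31,-2],[0,0,0],0]]}}

```text
clock: 2.1
position: [0.4537, 0.0523, 0.2074]
ee_rot: [-3.14, -0.082, -0.004]
force: [0.6, -1.0, -0.1]
width: 0.007
gripper_force: 0.0
```

Request:
{"fn": "jog_arm", "kwargs": {"rows": [[[0,0,-1],[0,0,0],0],[[0,0,-3],[0,0,0],0],[[0,0,-3],[0,0,0],0]]}}

```text
clock: 2.48
position: [0.4511, 0.0491, 0.1756]
ee_rot: [3.14, 0.079, -0.005]
force: [-0.2, -0.8, 0.1]
width: 0.007
gripper_force: 0.0
```

Run:
```python
from h import *
s=arm.observe();print(s['position'],s['ee_rot'])
d=grab('wrist');print(d['mount'],d['fx'],d['cx'],d['cy'])
t=grab('top')
a=d['img'][...,::-1]; b=t['img'][150:330,240:480,::-1]
cv2.imwrite('pics/w1.png',np.vstack([cv2.resize(a,(480,360)),cv2.resize(b,(480,240),fx=2,fy=2)[:240]]))
```

```text
[0.451103   0.04907554 0.1755527 ] [ 3.13979219  0.0790029  -0.00526959]
[[-8.76286650e-04 -9.62118644e-01 -2.72629688e-01  7.26030813e-02]
 [ 9.99998861e-01 -5.08044396e-04 -1.42129300e-03  9.70635785e-04]
 [ 1.22894451e-03 -2.72630623e-01  9.62117993e-01 -1.57205336e-01]
 [ 0.00000000e+00  0.00000000e+00  0.00000000e+00  1.00000000e+00]] 371.64829954431775 314.0395864190211 240.05623242456133
```

View pics/w1.png

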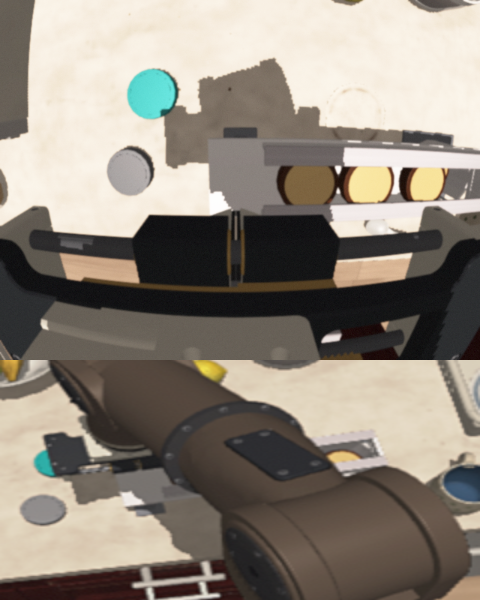

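The wrist view shows three pods in the lipped rail (at about (307,183), (368,183) and (427,183) in the scaled picture) and the bare end left of (262,150). The fingers are shut at (237,225). I'll use depth for the finger shape and the alignment to the rail.

```bash
cat >> h.py <<'E'
def wcloud(d,s):
    v,u=np.indices(d['depth'].shape); x=(u-d['cx'])/d['fx'];y=(v-d['cy'])/d['fy'];th=np.hypot(x,y)+1e-9
    k=np.tan(th)/th; z=d['depth']; P=np.stack([x*k*z,y*k*z,z],-1)
    M=d['mount']; T=P@M[:3,:3].T+M[:3,3]
    return T, T@cv2.Rodrigues(np.array(s['ee_rot']))[0].T+np.array(s['position'])
E
python3 - <<'E'
from h import *
s=arm.observe(); d=dict(np.load('pics/wrist.npz')); T,W=wcloud(d,s)
for v in(285,290,300,320,350,380):
  print(v,[(u,(T[v,u]*1000).round().astype(int).tolist()) for u in(185,220,260,290,305,316,330,370,440)])
hsv=cv2.cvtColor(d['img'],cv2.COLOR_RGB2HSV); m=cv2.inRange(hsv,(8,60,60),(28,255,255)); m[290:]=0;m[:210]=0;m[:,:340]=0
k,l,st,c=cv2.connectedComponentsWithStats(m)
for i in range(1,k):
  if st[i,4]>60: print(st[i],c[i],np.median(W[l==i],0).round(4))
b=(abs(W[...,2]-.094)<.006)&(np.abs(W[...,0]-.45)<.08); 
Q=W[b]; n=np.array([-.05,.999])
for y in(-.12,-.08,-.04,0.0):
  q=Q[abs(Q[:,1]-y)<.004]; print(y,np.unique((q[:,0]*1000).round(),return_counts=True)[0])
f=(abs(W[...,2]-.07)<.006)&(abs(W[...,0]-.45)<.06); print('floor y max',np.percentile(W[f][:,1],[99,99.9]), 'lip y max',np.percentile(Q[:,1],99.5))
E
```

```text
285 [(185, [-69, -130, 176]), (220, [-68, -93, 177]), (260, [-68, -52, 177]), (290, [10, -10, -9]), (305, [10, -3, -8]), (316, [9, 2, -6]), (330, [10, 8, -9]), (370, [-28, 40, 83]), (440, [-29, 92, 82])]
290 [(185, [-75, -131, 177]), (220, [36, -23, -73]), (260, [36, -13, -72]), (290, [35, -5, -72]), (305, [10, -3, -14]), (316, [8, 2, -10]), (330, [35, 5, -71]), (370, [36, 15, -72]), (440, [-33, 92, 82])]
300 [(185, [-86, -133, 176]), (220, [36, -21, -79]), (260, [35, -12, -78]), (290, [36, -5, -78]), (305, [10, -3, -24]), (316, [9, 2, -21]), (330, [36, 5, -79]), (370, [35, 14, -78]), (440, [36, 31, -79])]
320 [(185, [35, -27, -88]), (220, [35, -20, -87]), (260, [36, -10, -88]), (290, [36, -4, -88]), (305, [32, -1, -82]), (316, [30, 1, -78]), (330, [35, 4, -87]), (370, [35, 13, -88]), (440, [35, 28, -88])]
350 [(185, [27, -28, -89]), (220, [28, -20, -88]), (260, [29, -11, -89]), (290, [29, -4, -90]), (305, [27, -1, -86]), (316, [24, 1, -82]), (330, [29, 4, -89]), (370, [28, 13, -88]), (440, [28, 29, -89])]
380 [(185, [22, -28, -93]), (220, [21, -20, -91]), (260, [20, -12, -88]), (290
[... 1042 characters left out ...]
36. 437. 438. 439. 440. 441. 442. 443. 444. 445. 446. 447.
 448. 449. 450. 451. 452. 453. 454. 455. 456. 457. 458. 459. 460. 461.
 462. 463. 464. 465. 466. 467. 468. 469. 470. 471. 472. 473. 474. 475.
 476. 477. 478. 479. 480. 481. 482. 483. 484. 485. 486. 487. 488. 489.
 490. 491. 492. 493.]
0.0 [426. 427. 428. 429. 430. 431. 432. 433. 434. 435. 436. 437. 438. 439.
 440. 441. 442. 443. 444. 445. 446. 447. 448. 449. 450. 451. 452. 453.
 454. 455. 456. 457. 458. 459. 460. 461. 462. 463. 464. 465. 466. 467.
 468. 469. 470. 471. 472. 473. 474. 475. 476. 477. 478. 479. 480. 481.
 482. 483. 484. 485. 486. 487. 488. 489. 490. 491.]
floor y max [0.34148678 0.34311674] lip y max 0.023158122112809754
```

Request:
{"fn": "jog_arm", "kwargs": {"rows": [[[0,0,-2],[0,0,0],0],[[0,0,-4],[0,0,0],0],[[0,0,-6],[0,0,0],0],[[0,0,-7.5],[0,0,0],0],[[0,0,-8.5],[0,0,0],0],[[0,0,-9.5],[0,0,0],0],[[0,0,-9.5],[0,0,0],0]]}}

```text
clock: 3.45
position: [0.4521, 0.0501, 0.0813]
ee_rot: [3.14, 0.08, -0.001]
force: [0.1, -0.2, 0.5]
width: 0.007
gripper_force: 0.0
```

Request:
{"fn": "jog_arm", "kwargs": {"rows": [[[0.03,-0.6,0],[0,0,0],0],[[0.06,-1.3,0],[0,0,0],0],[[0.1,-2,0],[0,0,0],0],[[0.14,-2.7,0],[0,0,0],0],[[0.17,-3.4,0],[0,0,0],0],[[0.2,-4.0,0],[0,0,0],0],[[0.23,-4.5,0],[0,0,0],0],[[0.23,-4.5,0],[0,0,0],0]]}}

```text
clock: 4.45
position: [0.4547, 0.0048, 0.0817]
ee_rot: [3.14, 0.079, -0.0]
force: [-0.2, 0.5, 0.2]
width: 0.004
gripper_force: 0.0
```

```bash
cat > m.py <<'E'
from h import *
import sys
s=arm.observe(); d=grab('wrist'); T,W=wcloud(d,s); print(s['position'],s['force'],s['clock'])
hsv=cv2.cvtColor(d['img'],cv2.COLOR_RGB2HSV); m=cv2.inRange(hsv,(8,60,40),(28,255,255))
m[(W[...,2]<0)|(W[...,2]>.1)|(abs(W[...,0]-.46)>.05)]=0
k,l,st,c=cv2.connectedComponentsWithStats(m)
for i in range(1,k):
  if st[i,4]>60:
    w=W[l==i]; print(st[i],np.median(w,0).round(4),'y',np.percentile(w[:,1],[1,99]).round(4))
cv2.imwrite(f'pics/{sys.argv[1]}.png',d['img'][...,::-1])
E
python3 m.py w2
```

```text
[0.45474944 0.00479565 0.08173605] [-0.2201825   0.46016489  0.23055508] 4.45
[ 468  265  169   50 4786] [ 0.4652 -0.1046  0.0875] y [-0.1883 -0.0718]
[ 355  272  102   41 1580] [ 0.4672 -0.0408  0.0876] y [-0.0616 -0.0147]
```

View pics/w2.png

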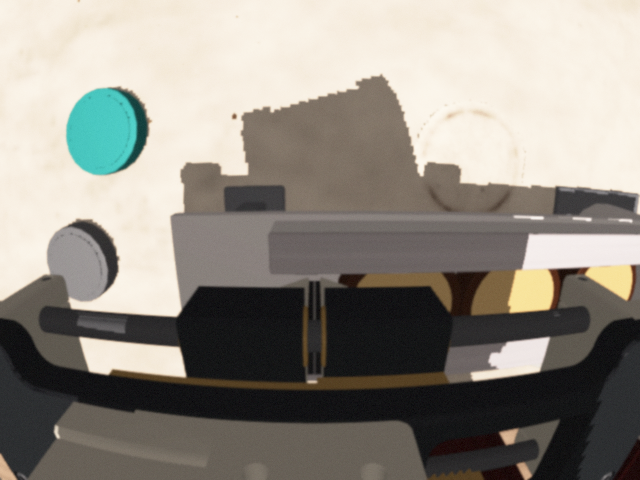

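The wrist view shows pod_3 in contact beside the fingers at about (405,290), pod_2 touching it at (515,290), and pod_1 still free at (610,280). About 70 mm remain, so I'll push on gently and re-measure.

Request:
{"fn": "jog_arm", "kwargs": {"rows": [[[0.03,-0.7,0],[0,0,0],0],[[0.07,-1.4,0],[0,0,0],0],[[0.11,-2.1,0],[0,0,0],0],[[0.14,-2.8,0],[0,0,0],0],[[0.17,-3.5,0],[0,0,0],0],[[0.21,-4.2,0],[0,0,0],0],[[0.25,-5,0],[0,0,0],0],[[0.25,-5,0],[0,0,0],0]]}}

```text
clock: 5.5
position: [0.4572, -0.0456, 0.0817]
ee_rot: [3.14, 0.078, -0.0]
force: [0.2, 0.3, 0.4]
width: 0.006
gripper_force: 0.0
```

```bash
python3 m.py w3
python3 - <<'E'
from h import *
s=arm.observe(); d=dict(np.load('pics/wrist.npz')); T,W=wcloud(d,s)
hsv=cv2.cvtColor(d['img'],cv2.COLOR_RGB2HSV); m=(cv2.inRange(hsv,(0,120,80),(6,255,255))|cv2.inRange(hsv,(172,120,80),(180,255,255)))>0
m&=(abs(W[...,0]-.42)<.03)&(W[...,2]<.1); print('red',m.sum(),np.percentile(W[m],[5,50,95],axis=0).round(4) if m.sum() else '')
E
```

```text
[ 0.45720655 -0.04560729  0.08170931] [0.19181794 0.26083419 0.37993937] 5.5
[ 469  265  161   50 4602] [ 0.4676 -0.1535  0.0874] y [-0.2344 -0.1224]
[ 354  272  104   42 1651] [ 0.4698 -0.0919  0.0876] y [-0.112  -0.0653]
red 0
```

View pics/w3.png

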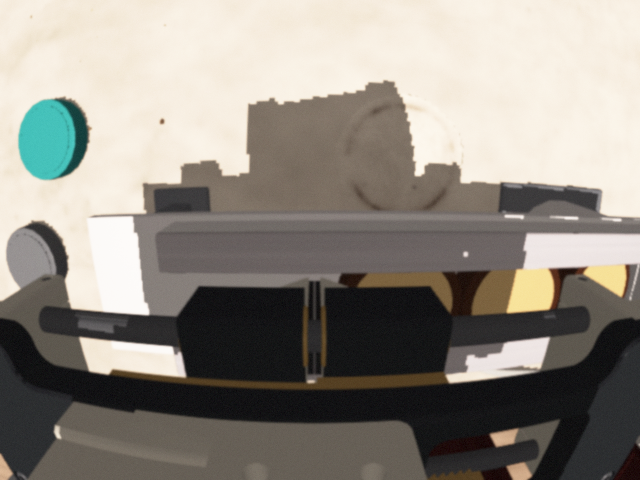

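The wrist view shows pod_1 at about (605,280), roughly 17 mm short of the axis, with all three pods in contact. I'll slow down for the last part.

Request:
{"fn": "jog_arm", "kwargs": {"rows": [[[0.01,-0.3,0],[0,0,0],0],[[0.03,-0.6,0],[0,0,0],0],[[0.04,-0.9,0],[0,0,0],0],[[0.06,-1.2,0],[0,0,0],0],[[0.07,-1.4,0],[0,0,0],0],[[0.07,-1.4,0],[0,0,0],0]]}}

```text
clock: 6.3
position: [0.4579, -0.059, 0.0817]
ee_rot: [3.14, 0.08, -0.0]
force: [-0.7, 1.0, 0.2]
width: 0.005
gripper_force: 0.0
```

```bash
python3 m.py w4
```

```text
[ 0.45789484 -0.05901813  0.08172584] [-0.73719272  0.99610531  0.17518706] 6.3
[ 465  266  151   49 4253] [ 0.4676 -0.1637  0.0874] y [-0.2465 -0.1351]
[ 353  272  107   42 1722] [ 0.4703 -0.1055  0.0875] y [-0.1275 -0.0779]
```

Request:
{"fn": "jog_arm", "kwargs": {"rows": [[[0.01,-0.15,0],[0,0,0],0],[[0.01,-0.3,0],[0,0,0],0],[[0.01,-0.3,0],[0,0,0],0],[[0.01,-0.3,0],[0,0,0],0]]}}

```text
clock: 6.85
position: [0.458, -0.0618, 0.0818]
ee_rot: [3.14, 0.08, 0.0]
force: [-1.1, 0.1, 0.0]
width: 0.008
gripper_force: 0.0
```

```bash
python3 m.py w5
```

```text
[ 0.45801892 -0.06183735  0.08175165] [-1.1047502   0.10132619  0.00856156] 6.85
[ 466  267  114   48 3751] [ 0.4664 -0.163   0.0874] y [-0.221  -0.1381]
[ 353  272  108   40 1798] [ 0.4704 -0.1094  0.0875] y [-0.1304 -0.0809]
```

The foil edge of pod_1 has vanished from the rail, so it probably dropped. I'll back off, lift clear and look.

Request:
{"fn": "jog_arm", "kwargs": {"rows": [[[0,0.5,0],[0,0,0],0],[[0,1,0],[0,0,0],0],[[0,1,2],[0,0,0],0],[[0,1,5],[0,0,0],0],[[0,1,9],[0,0,0],0],[[0,3,12],[0,0,0],0],[[0,7,13],[0,0,0],0],[[0,11,13],[0,0,0],0]]}}

```text
clock: 7.9
position: [0.4585, 0.0496, 0.2129]
ee_rot: [-3.141, -0.079, -0.004]
force: [0.4, 0.0, -1.1]
width: 0.005
gripper_force: 0.0
```

Request:
{"fn": "jog_arm", "kwargs": {"rows": [[[-0.5,4,0],[0,0,0],0],[[-1,8,0],[0,0,0],0],[[-1.5,12,0],[0,0,0],0],[[-2,16,0],[0,0,0],0],[[-2.5,19,0],[0,0,0],0],[[-3,20,0],[0,0,0],0],[[-3,20,0],[0,0,0],0]]}}

```text
clock: 8.78
position: [0.4275, 0.2483, 0.2116]
ee_rot: [3.14, 0.082, -0.001]
force: [-0.0, 0.0, -0.5]
width: 0.002
gripper_force: 0.0
```

```bash
python3 - <<'E'
from h import *
for n,(x,y,w,h) in {'top':(295,195,150,80),'scene':(300,175,110,100)}.items():
    d=grab(n); C=cloud(d)[y:y+h,x:x+w]; im=d['img'][y:y+h,x:x+w]; hsv=cv2.cvtColor(im,cv2.COLOR_RGB2HSV)
    cv2.imwrite(f'pics/f_{n}.png',cv2.resize(im[...,::-1],(640,int(640*h/w)),interpolation=cv2.INTER_CUBIC))
    for name,m in(('gold',cv2.inRange(hsv,(8,70,90),(28,255,255))),('red',cv2.inRange(hsv,(0,120,90),(6,255,255))|cv2.inRange(hsv,(172,120,90),(180,255,255)))):
        k,l,st,c=cv2.connectedComponentsWithStats(m)
        for i in range(1,k):
            if st[i,4]>9: print(n,name,st[i],np.median(C[l==i],0).round(4),np.percentile(C[l==i][:,2],[10,90]).round(4))
E
cd pics; python3 -c "
import cv2,numpy as np
a=cv2.imread('f_top.png');b=cv2.imread('f_scene.png');cv2.imwrite('f.png',np.vstack([a,b])[:600] if 0 else np.vstack([a,b[:259]]))"
```

```text
top gold [ 77  17  51  48 794] [ 0.2003 -0.0511  0.8506] [0.0414 0.8549]
top gold [41 29 13 11 43] [0.2137 0.0192 0.8274] [0.8228 0.8313]
top gold [  27   31   87   49 1980] [ 0.1669 -0.0091  0.8542] [0.8486 0.8606]
top gold [  0  33  51  24 378] [0.2062 0.0456 0.8236] [0.8051 0.8322]
top gold [34 65  6  7 16] [0.1662 0.0392 0.8577] [0.8567 0.8596]
top gold [110  65   7   8  18] [ 0.1577 -0.0491  0.8387] [0.8371 0.8413]
top gold [104  72   7   8  16] [ 0.1499 -0.0395  0.841 ] [0.8396 0.8426]
top red [125  41   8   5  18] [ 0.4226 -0.2521  0.0448] [0.0076 0.0495]
scene gold [ 0 13  6 17 83] [ 0.6666 -0.0792  0.043 ] [0.023  0.0529]
scene gold [ 47  22  35  25 320] [ 0.463  -0.1335  0.0867] [0.0836 0.0894]
scene red [86 34  8  7 21] [ 0.4197 -0.2192  0.042 ] [0.0155 0.0483]
```

View pics/f.png

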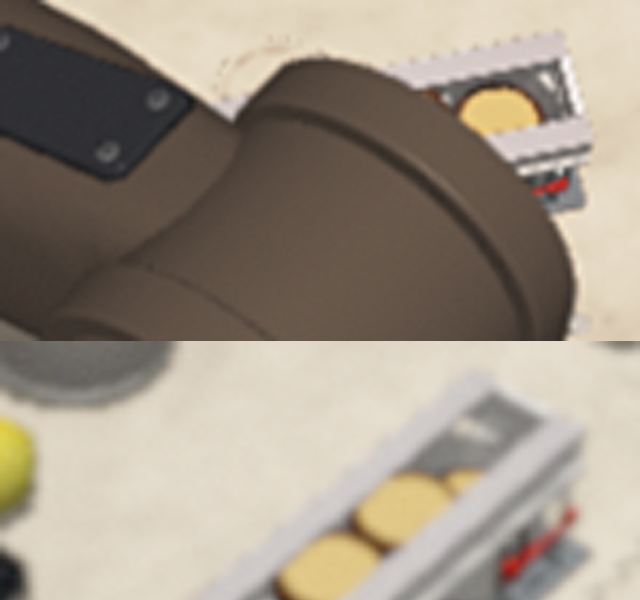

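The pod lies in the tube: top view (502,108) shows full gold foil, flat and centred, and pod_2 and pod_3 are back on the rail. The bar height is borderline for one pod against two, so I'll take one close look at it.

Request:
{"fn": "jog_arm", "kwargs": {"rows": [[[-1,-4,0],[0,0,0],0],[[-2,-10,0],[0,0,0],0],[[-3,-16,0],[0,0,0],0],[[-4,-22,0],[0,0,0],0],[[-5,-28,0],[0,0,0],0],[[-6,-34,0],[0,0,0],0],[[-7.5,-40,0],[0,0,0],0],[[-8.5,-44,0],[0,0,0],0]]}}

```text
clock: 9.88
position: [0.341, -0.1955, 0.212]
ee_rot: [3.14, 0.072, 0.0]
force: [0.1, 1.1, -0.3]
width: 0.008
gripper_force: 0.0
```

Request:
{"fn": "jog_arm", "kwargs": {"rows": [[[0,-2,0],[0,0,0],0],[[0,-3,0],[0,0,0],0],[[0,-3,0],[0,0,0],0],[[0,-3,0],[0,0,0],0]]}}

```text
clock: 10.38
position: [0.3431, -0.221, 0.2117]
ee_rot: [-3.14, -0.082, 0.0]
force: [0.1, 0.1, -0.6]
width: 0.007
gripper_force: 0.0
```

Run:
```python
from h import *
s=arm.observe(); d=grab('wrist'); T,W=wcloud(d,s); print(s['position'],s['clock'])
hsv=cv2.cvtColor(d['img'],cv2.COLOR_RGB2HSV); m=cv2.inRange(hsv,(0,120,60),(6,255,255))|cv2.inRange(hsv,(172,120,60),(180,255,255))
m[(abs(W[...,0]-.42)>.05)|(W[...,2]>.1)]=0
print('red',(m>0).sum(),np.percentile(W[m>0],[5,25,50,75,95],axis=0).round(4))
g=cv2.inRange(hsv,(8,60,40),(28,255,255)); g[(abs(W[...,0]-.46)>.05)|(W[...,2]>.1)|(W[...,2]<.015)|(abs(W[...,1]+.15)>.13)]=0
k,l,st,c=cv2.connectedComponentsWithStats(g)
for i in range(1,k):
  if st[i,4]>40: print(st[i],np.percentile(W[l==i],[3,50,97],axis=0).round(4).tolist())
# counter and lip references for bias
q=(abs(W[...,0]-.33)<.03)&(abs(W[...,1]+.2)<.1)&(abs(W[...,2])<.01); print('counter z',np.median(W[q][:,2]) if q.any() else None)
q=(abs(W[...,2]-.094)<.008)&(abs(W[...,0]-.435)<.02); print('lip z',np.median(W[q][:,2]))
v,u=np.argwhere(m>0).mean(0).astype(int); print(u,v)
x,y=max(0,min(u-130,380)),max(0,min(v-110,280)); cv2.imwrite('pics/w6.png',cv2.resize(d['img'][y:y+200,x:x+260,::-1],(780,600),interpolation=cv2.INTER_CUBIC))
```

```text
[ 0.34305122 -0.22097317  0.21171257] 10.375
red 272 [[ 0.417  -0.2586  0.0421]
 [ 0.4185 -0.2486  0.0436]
 [ 0.4193 -0.2288  0.0449]
 [ 0.4203 -0.2095  0.0472]
 [ 0.4219 -0.2003  0.0481]]
[ 138   51  147   57 5793] [[0.4421, -0.188, 0.0859], [0.4611, -0.1306, 0.0876], [0.4784, -0.0801, 0.089]]
[ 295   50   68   50 2041] [[0.4515, -0.254, 0.0398], [0.4693, -0.2241, 0.0414], [0.4917, -0.2014, 0.043]]
counter z -0.00082282685565499
lip z 0.09297396969126462
327 133
```

View pics/w6.png

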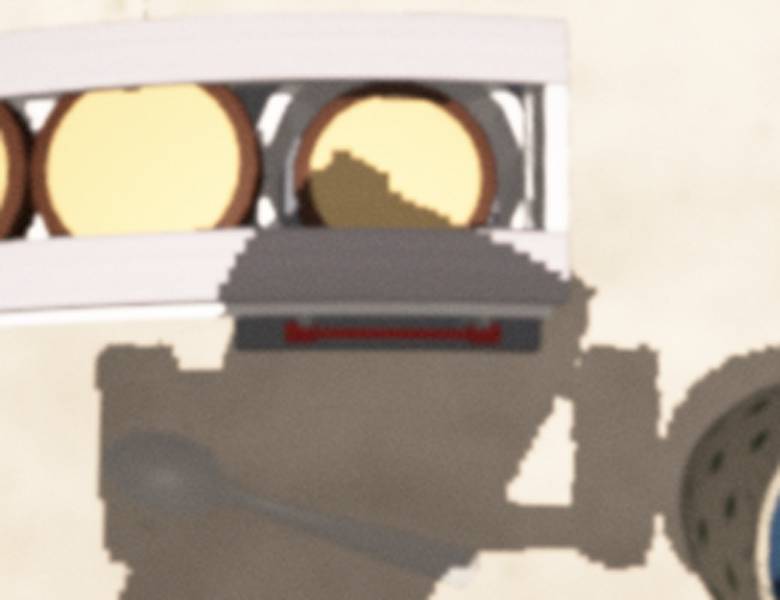

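The view shows the tube's pod flat at crop (400,165), and pod_2 and pod_3 on the rail. The bar runs along (300–490,335) with its clips at the ends; I'll take its height from the middle only.

Run:
```python
from h import *
s=arm.observe(); d=dict(np.load('pics/wrist.npz')); T,W=wcloud(d,s)
hsv=cv2.cvtColor(d['img'],cv2.COLOR_RGB2HSV); m=cv2.inRange(hsv,(0,120,60),(6,255,255))|cv2.inRange(hsv,(172,120,60),(180,255,255))
m[(abs(W[...,0]-.42)>.05)|(W[...,2]>.1)]=0
for a,b in((-.27,-.248),(-.248,-.24),(-.24,-.23),(-.23,-.22),(-.22,-.212),(-.212,-.19)):
  q=(m>0)&(W[...,1]>a)&(W[...,1]<b); print(a,q.sum(),np.percentile(W[q][:,2],[10,50,90]).round(4))
```

```text
-0.27 69 [0.0334 0.0469 0.0479]
-0.248 27 [0.043  0.0439 0.0451]
-0.24 36 [0.043  0.044  0.0453]
-0.23 34 [0.0429 0.0441 0.0452]
-0.22 28 [0.043  0.044  0.0452]
-0.212 78 [0.0438 0.0473 0.0481]
```

The bar's centre is at about 0.043, 1 mm above the top pod's face at 0.042, so it is level within tolerance. The nearest rail pod is about 64 mm from the axis. Handing in.

```bash
python3 -c "
from cell import arm
print(arm.sign_off())"
```

```text
the job is handed in; nothing more can be done
None
```

I pushed one pod into the tube, where it lies flat with its top about 1 mm below the red bar's centre (measured; tolerance 4 mm); the other two pods are on the rail clear of the mouth, the arm went nowhere near the mug or jar, and the job is handed in, though sign-off gave no verdict.

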